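Find the filled onyx caddies by weight and pack them with two cups

TASK

One or two of the identical sealed honey-onyx caddies on the shop counter are already filled for a customer, and so clearly heavier; the others are empty display pieces. Lift each in turn by its knob to judge it, stand every filled one on the black marble slab and every empty one on the white marble slab, and lift the two upper cups straight off the nested stack and stand both, side by side, on the black slab, leaving the bottom cup standing where it is. Set everything down gently and upright with its whole foot on the slab, drop nothing, and do not push aside or tip the other wares on the counter.

Things in the scene. Friction and masses are not known exactly. Their poses are not given: they have to be found in the camera images.
- caddy_a: One of 3 or 4 look-alike caddies (absent: None): closed round honey-onyx jar, lid bonded shut. 88 mm tall: body 64 mm wide to 46 mm up, lid rim 70 mm wide at 46-50, slope to 60, stem, then round knob 22 mm wide, 70 to 88 mm up (treat the neck from 50 up as 22 thick); lift by the knob. Origin: centre of underside, z up. Empty 0.2-0.3 kg, filled (one or two) 0.57-0.82; only weight tells.
- caddy_b: One of 3 or 4 look-alike caddies (absent: None): closed round honey-onyx jar, lid bonded shut. 88 mm tall: body 64 mm wide to 46 mm up, lid rim 70 mm wide at 46-50, slope to 60, stem, then round knob 22 mm wide, 70 to 88 mm up (treat the neck from 50 up as 22 thick); lift by the knob. Origin: centre of underside, z up. Empty 0.2-0.3 kg, filled (one or two) 0.57-0.82; only weight tells.
- caddy_c: One of 3 or 4 look-alike caddies (absent: None): closed round honey-onyx jar, lid bonded shut. 88 mm tall: body 64 mm wide to 46 mm up, lid rim 70 mm wide at 46-50, slope to 60, stem, then round knob 22 mm wide, 70 to 88 mm up (treat the neck from 50 up as 22 thick); lift by the knob. Origin: centre of underside, z up. Empty 0.2-0.3 kg, filled (one or two) 0.57-0.82; only weight tells.
- caddy_d: One of 3 or 4 look-alike caddies (absent: None): closed round honey-onyx jar, lid bonded shut. 88 mm tall: body 64 mm wide to 46 mm up, lid rim 70 mm wide at 46-50, slope to 60, stem, then round knob 22 mm wide, 70 to 88 mm up (treat the neck from 50 up as 22 thick); lift by the knob. Origin: centre of underside, z up. Empty 0.2-0.3 kg, filled (one or two) 0.57-0.82; only weight tells.
- cup_1: The bottom pale green stone stacking cup, open top, 64 mm tall: from 30 to 64 mm up a straight collar 60-62 mm wide, 51 mm inside; below it a plug 47 mm wide that sits 30 mm deep, 2 mm play all round, in the cup below. Stacked cups are 34 mm apart in height, so only collars show. 0.12-0.21 kg. Origin: centre of underside, z up. It stands on the counter and stays there.
- cup_2: The middle pale green stone stacking cup, open top, 64 mm tall: from 30 to 64 mm up a straight collar 60-62 mm wide, 51 mm inside; below it a plug 47 mm wide that sits 30 mm deep, 2 mm play all round, in the cup below. Stacked cups are 34 mm apart in height, so only collars show. 0.12-0.21 kg. Origin: centre of underside, z up. 
- cup_3: The top pale green stone stacking cup, open top, 64 mm tall: from 30 to 64 mm up a straight collar 60-62 mm wide, 51 mm inside; below it a plug 47 mm wide that sits 30 mm deep, 2 mm play all round, in the cup below. Stacked cups are 34 mm apart in height, so only collars show. 0.12-0.21 kg. Origin: centre of underside, z up. 
- black_slab: Black marble slab, 220 x 220 x 10 mm, lying flat and fixed on the counter. Origin at the centre of its underside, z up, so its top is 10 mm above the origin; x and y run along its edges. The packing slab.
- white_slab: White marble slab, 220 x 220 x 10 mm, lying flat and fixed on the counter. Origin at the centre of its underside, z up, so its top is 10 mm above the origin; x and y run along its edges. The display slab.
- pillar: Bystander, to be left alone: round pink marble candle, 52 mm across, 55 mm tall, origin under its centre.
- tealight: Bystander, to be left alone: small cream tealight dish, 48 mm across, 24 mm tall, origin under its centre.
- vase: Bystander, to be left alone: brown stone vase, 72 mm across, 100 mm tall, origin under its centre.
- soap_dish: Bystander, to be left alone: pink soap dish 80 x 110 mm with a cream soap, 34 mm tall, origin under its centre.
- camera: Bystander, to be left alone: black camera, 45 x 110 x 65 mm tall, lens towards the robot, origin under its centre.

How it is judged:
At the end, for the whole second after the job is handed in: Every filled caddy and the two upper cups upright (0.12 rad), at rest on the black slab, every empty caddy likewise on the white slab (caddy centres within 85 mm, cups 92 mm, of slab centre along each edge); bottom cup upright, within 40 mm of its start (x of cup_2 in the frame of black_slab between -0.092 and 0.092 m and y of cup_2 in the frame of black_slab between -0.092 and 0.092 m and z of cup_2 in the frame of black_slab between 0.006 and 0.016 m and angle between each of cup_2, cup_3, cup_1's own z axis and vertical below 0.12 rad and linear speed of each of cup_2, cup_3 below 0.03 m/s and x of cup_3 in the frame of black_slab between -0.092 and 0.092 m and y of cup_3 in the frame of black_slab between -0.092 and 0.092 m and z of cup_3 in the frame of black_slab between 0.006 and 0.016 m and (((x of caddy_a in the frame of black_slab between -0.085 and 0.085 m and y of caddy_a in the frame of black_slab between -0.085 and 0.085 m and z of caddy_a in the frame of black_slab between 0.006 and 0.016 m and angle between caddy_a's own z axis and vertical below 0.12 rad and linear speed of caddy_a below 0.03 m/s) and contact force between caddy_a and black_slab above 4.3 N) or ((x of caddy_a in the frame of white_slab between -0.085 and 0.085 m and y of caddy_a in the frame of white_slab between -0.085 and 0.085 m and z of caddy_a in the frame of white_slab between 0.006 and 0.016 m and angle between caddy_a's own z axis and vertical below 0.12 rad and linear speed of caddy_a below 0.03 m/s) and contact force between caddy_a and white_slab below 4.3 N)) and (((x of caddy_b in the frame of black_slab between -0.085 and 0.085 m and y of caddy_b in the frame of black_slab between -0.085 and 0.085 m and z of caddy_b in the frame of black_slab between 0.006 and 0.016 m and angle between caddy_b's own z axis and vertical below 0.12 rad and linear speed of caddy_b below 0.03 m/s) and contact force between caddy_b and black_slab above 4.3 N) or ((x of caddy_b in the frame of white_slab between -0.085 and 0.085 m and y of caddy_b in the frame of white_slab between -0.085 and 0.085 m and z of caddy_b in the frame of white_slab between 0.006 and 0.016 m and angle between caddy_b's own z axis and vertical below 0.12 rad and linear speed of caddy_b below 0.03 m/s) and contact force between caddy_b and white_slab below 4.3 N)) and (((x of caddy_c in the frame of black_slab between -0.085 and 0.085 m and y of caddy_c in the frame of black_slab between -0.085 and 0.085 m and z of caddy_c in the frame of black_slab between 0.006 and 0.016 m and angle between caddy_c's own z axis and vertical below 0.12 rad and linear speed of caddy_c below 0.03 m/s) and contact force between caddy_c and black_slab above 4.3 N) or ((x of caddy_c in the frame of white_slab between -0.085 and 0.085 m and y of caddy_c in the frame of white_slab between -0.085 and 0.085 m and z of caddy_c in the frame of white_slab between 0.006 and 0.016 m and angle between caddy_c's own z axis and vertical below 0.12 rad and linear speed of caddy_c below 0.03 m/s) and contact force between caddy_c and white_slab below 4.3 N)) and (((x of caddy_d in the frame of black_slab between -0.085 and 0.085 m and y of caddy_d in the frame of black_slab between -0.085 and 0.085 m and z of caddy_d in the frame of black_slab between 0.006 and 0.016 m and angle between caddy_d's own z axis and vertical below 0.12 rad and linear speed of caddy_d below 0.03 m/s) and contact force between caddy_d and black_slab above 4.3 N) or ((x of caddy_d in the frame of white_slab between -0.085 and 0.085 m and y of caddy_d in the frame of white_slab between -0.085 and 0.085 m and z of caddy_d in the frame of white_slab between 0.006 and 0.016 m and angle between caddy_d's own z axis and vertical below 0.12 rad and linear speed of caddy_d below 0.03 m/s) and contact force between caddy_d and white_slab below 4.3 N)) and distance of cup_1 from where it was at the start of the episode below 0.04 m); the robot touches nothing.
It fails at once if a caddy or cup let fall or thrown from more than a few centimetres up ((height (world z) of caddy_a above 0.04 m and linear speed of caddy_a above 0.6 m/s and contact force between caddy_a and anything else below 0.01 N) or (height (world z) of caddy_b above 0.04 m and linear speed of caddy_b above 0.6 m/s and contact force between caddy_b and anything else below 0.01 N) or (height (world z) of caddy_c above 0.04 m and linear speed of caddy_c above 0.6 m/s and contact force between caddy_c and anything else below 0.01 N) or (height (world z) of caddy_d above 0.04 m and linear speed of caddy_d above 0.6 m/s and contact force between caddy_d and anything else below 0.01 N) or (height (world z) of cup_2 above 0.04 m and linear speed of cup_2 above 0.6 m/s and contact force between cup_2 and anything else below 0.01 N) or (height (world z) of cup_3 above 0.04 m and linear speed of cup_3 above 0.6 m/s and contact force between cup_3 and anything else below 0.01 N)).
It fails at once if the bottom cup tipped over (angle between cup_1's own z axis and vertical above 0.5 rad).
It fails at once if another ware pushed aside by more than 40 mm or tipped (distance of any of pillar, tealight, vase, soap_dish, camera from where it was at the start of the episode above 0.04 m or angle between any of pillar, tealight, vase, soap_dish, camera's own z axis and vertical above 0.4 rad).
Of caddy_a, caddy_b, caddy_c, caddy_d only 3 to 4 are there at a start; the rules pass over those that are not, and their reading is None.
At some moment in a run one of caddy_a, caddy_b, caddy_c, caddy_d may be knocked a few centimetres aside while the robot is not near it.
It also fails if it takes over 210 s, if anything falls off the work surface, if the arm or the gripper's body presses on something with over 40 N, if the wrist force passes 120 N, or if a joint passes its speed limit or range.

ROBOT

A 6-joint arm with a two-finger parallel gripper is mounted at the origin on the work surface. World frame = base frame: x ahead of the robot, y to its left, z up, the work surface at z = 0. Lengths are in m, angles in rad, forces in N, time in s.
With the tool pointing down it reaches from about 0.275 to 0.775 m from the base axis. Payload 14.6 kg.
Tool frame: the origin (TCP) lies on the mounting face of the last link; the fingertips stand 173 mm ahead of it and the grasp point (between the pads) lies 155 mm ahead of it; z points along the fingers, y is the line along which they close (so a half turn about z gives the same grasp; the last joint's range is limited). The gripper opens to 85 mm and grips with 20 to 120 N. Pads are 22 mm wide; open, the fingers measure 114 mm over their backs; the gripper's body (76 mm by 85 mm) begins 54 mm behind the grasp point. The pads swing forward as they close: fully open they stand 13 mm farther back than shut.
Start: joints at [-0.155, 0.263, -0.048, 1.259, 0, 1.415], TCP at [0.525, -0, 0.405] pointing down, gripper open.
Joint ranges: [-2.65, 2.65], [-0.89, 1.7], [-1.18, 1.37], [-2.13, 2.11], [-1.35, 1.29], [-3.14, 3.14]. Speed limits (rad/s): [1.89, 1.89, 2.57, 2.79, 3.14, 3.14].

INTERFACE

Orientations are given as a rotation vector (axis times angle).
In Python, from bench import observe, capture, get_calibration, hand_in gives the robot as it stands. The module is installed in compiled form; this text tells all that it offers.
- The arm moves only by the tool servo_tool, never from a script. Its argument "commands" is one flat list of numbers, 7 for each row, row after row: the shift along the tool's x, y, z scaled (see below), then the turn, a rotation vector about the tool's x, y, z scaled (see below), then the opening, from -1 (shut) to 1 (fully open), so that 0 is half open. In form: [dx, dy, dz, rx, ry, rz, jaw, dx, dy, dz, rx, ry, rz, jaw, ...]. A call has 1 to 5 rows; each row is the pose to reach, as a shift and turn from the pose commanded when the call began, along the tool's axes at that moment; what a row does not reach only later rows make up. The controller multiplies each number of a shift by 0.1 m and each number of a turn by 90 degrees. A row lasts 1/12 s, in which the tool goes at most 41.7 mm and 7.16 degrees, less where a joint would pass 70% of its speed; a pose out of reach is approached as far as the arm can. A call with a number of a shift or a turn outside -1 to 1 is refused whole. A call with a gripper value outside its range is refused whole. The fingers move at their own pace and stop on an object; the grip force is fixed at half the most. Time passes only in rows, so rows that repeat a pose let the fingers close. It gives the time, the measured TCP pose, the force, the opening and the grip force at its end, in the units of the state.
- observe(): the state, without advancing time (a new reading comes with each control period).
- capture(name): name is "scene" or "side" or "wrist"; returns the picture (384x512x3 uint8, blue, green, red); there is no depth.
- get_calibration(name): a dict with "fov_y" (degrees; the focal length in pixels is half the picture's height over the tangent of half this angle, whatever the lens; pixels are square), "cx", "cy" (the principal point, pixels), "k1" (the pictures are not rectified: a ray, as slopes to the right and down, at radius r is drawn at 1 + k1 r^2 times it, then the intrinsics apply), "R" (3x3) and "t" (3): a world point X has camera coordinates R X + t. Camera axes: x right, y down, z forward; pixel columns grow to the right and rows downward; lengths in m; the calibration is good to about 2 mm. A picture is of the moment at which its call begins: read the wrist's pose just before it. get_calibration takes no time and is no camera call; for the wrist camera it gives the pose at the moment of the call.
- hand_in(): hands the job in; it is judged then, once.
The state is a dict: "time_s": time; "joint_pos": joint angles; "joint_vel": joint speeds; "effort": joint torques, N m; "eef_pos": TCP position; "orientation": TCP orientation; "contact_force": force on the tool from outside, world axes, zero at the start; "torque": the same for the moment, N m; "opening": finger opening in m; "grip_force": force on a finger pad.
Only numpy, scipy, OpenCV 4.12 (cv2) and the standard library are available. Lean on these libraries where they do the work, as an engineer would, in place of code of your own. Each camera call takes 0.05 s, during which the arm holds its last target. There are 200 camera calls.

## Working session

There is one attempt and no reset: what is moved stays moved. The work goes in short steps, Python scripts to look and compute and a tool call to move; the robot and the scene stay as the last step left them, time stands still between calls to the robot, and variables do not carry over. Pictures are saved under pics/ and viewed, at most 14 in all, crops included, and the job is handed in when it is done.

Besides the shell and the picture viewer there is one more tool, called as name(argument=value, ...) on one line, values as JSON. servo_tool: Moves the arm, as the interface text tells. Its arguments: {"type":"object","properties":{"commands":{"type":"array","items":{"type":"number","minimum":-1,"maximum":1}}},"required":["commands"]}

```bash
mkdir -p pics; python3 - <<'E'
from bench import *
import cv2
s=observe();print({k:s[k] for k in('time_s','eef_pos','orientation','contact_force','opening','grip_force')})
for n in('scene','side','wrist'):
    c=get_calibration(n);print(n,c)
    cv2.imwrite(f'pics/{n}0.png',capture(n))
E
```

```text
{'time_s': 0.0, 'eef_pos': array([5.24901647e-01, 1.53168663e-05, 4.04206534e-01]), 'orientation': array([-2.22077088e+00, -2.22084983e+00,  1.02987283e-03]), 'contact_force': array([0.01452838, 0.39047301, 0.18097801]), 'opening': 0.08542442090229721, 'grip_force': 0.0}
scene {'fov_y': 57.74157685669848, 'cx': 259.15452974788764, 'cy': 187.1549829331105, 'k1': -0.10627778993342021, 'R': array([[-0.63476445,  0.77270307, -0.0020152 ],
       [ 0.42514801,  0.34707286, -0.83593636],
       [-0.64523117, -0.53147944, -0.54882268]]), 't': array([ 0.38357014, -0.20209689,  1.32818366])}
side {'fov_y': 46.38835630465638, 'cx': 262.76843246366246, 'cy': 194.9053900304014, 'k1': -0.13628167194694307, 'R': array([[ 0.77902043, -0.62699755, -0.00111592],
       [-0.35978668, -0.44556213, -0.8197731 ],
       [ 0.51349851,  0.63902148, -0.57268737]]), 't': array([-0.47799628,  0.29604886,  0.81142222])}
wrist {'fov_y': 71.28123750842529, 'cx': 258.82767501638017, 'cy': 192.48662223522663, 'k1': -0.05724058457016785, 'R': array([[ 9.99999302e-01,  6.61415301e-04, -9.79452736e-04],
       [ 9.30607117e-04, -9.51523738e-01,  3.07573910e-01],
       [-7.28538438e-04, -3.07574607e-01, -9.51523689e-01]]), 't': array([-0.52513158, -0.03993972,  0.37941304])}
```

View pics/scene0.png

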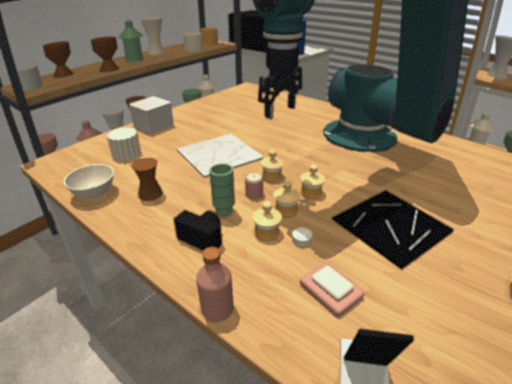

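View pics/side0.png

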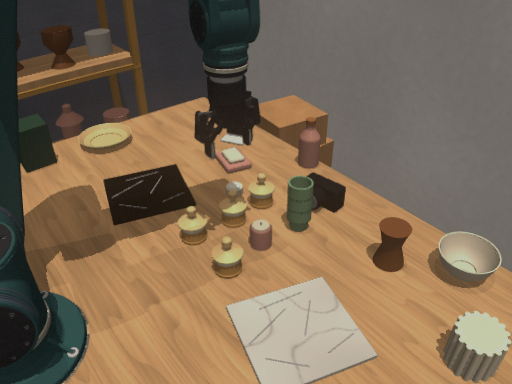

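View pics/wrist0.png

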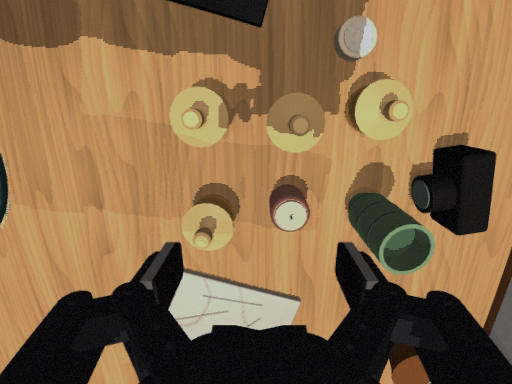

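The wrist view shows four caddies, with knobs at about (192,118), (300,125), (399,110) and (202,239). The pillar is at (290,210), the tealight at (358,37), the cup stack rim at (404,247) and the camera at (465,190). In the scene view the black slab is on the right (+y) and the white slab on the left (-y).

```bash
cat > h.py <<'E'
import numpy as np, cv2
from bench import *
from scipy.optimize import least_squares
def f(c): return 192/np.tan(np.radians(c['fov_y'])/2)
def ray(c,u,v):
    K=np.array([[f(c),0,c['cx']],[0,f(c),c['cy']],[0,0,1]])
    p=cv2.undistortPoints(np.array([[[u,v]]],float),K,np.array([c['k1'],0,0,0,0]))[0,0]
    return -c['R'].T@c['t'], c['R'].T@np.array([p[0],p[1],1])
def plane(c,u,v,z):
    o,d=ray(c,u,v); return (o+d*(z-o[2])/d[2])[:2]
def proj(c,X):
    K=np.array([[f(c),0,c['cx']],[0,f(c),c['cy']],[0,0,1]])
    return cv2.projectPoints(np.array([X],float),cv2.Rodrigues(c['R'])[0],c['t'],K,np.array([c['k1'],0,0,0,0]))[0][0,0]
E
python3 - <<'E'
from h import *
I={n:cv2.imread(f'pics/{n}0.png') for n in('scene','side','wrist')}
C={n:get_calibration(n) for n in I}
np.set_printoptions(precision=4,suppress=True)
w=C['wrist']
print('knobs')
for p in[(192,118),(300,125),(399,110),(202,239)]:
    x=plane(w,*p,.079); print(x,proj(C['scene'],[*x,.079]),proj(C['side'],[*x,.079]))
for n,p,z in[('stack',(404,247),.132),('pillar',(290,215),.055),('teal',(358,37),.024)]:print(n,plane(w,*p,z))
# slabs
for n in('scene','side'):
    g=I[n].max(2); hsv=cv2.cvtColor(I[n],cv2.COLOR_BGR2HSV)
    for nm,m,seed in(('black',(g<60),{'scene':(370,225),'side':(130,195)}[n]),('white',(hsv[...,1]<60)&(g>110),{'scene':(220,150),'side':(300,330)}[n])):
        m=cv2.morphologyEx(m.astype(np.uint8),cv2.MORPH_CLOSE,np.ones((7,7)))
        k,l=cv2.connectedComponents(m); 
        if l[seed[1],seed[0]]==0: print('no seed',n,nm);continue
        cs,_=cv2.findContours((l==l[seed[1],seed[0]]).astype(np.uint8),0,1)
        c=max(cs,key=cv2.contourArea);h=cv2.convexHull(c)
        P=np.array([plane(C[n],*q[0],.01) for q in h]).astype(np.float32)
        r=cv2.minAreaRect(P);print(n,nm,r,cv2.contourArea(c))
a=cv2.resize(I['scene'][135:245,195:345],None,fx=4,fy=4,interpolation=cv2.INTER_CUBIC)[:,:]
b=cv2.resize(I['side'][165:285,170:325],None,fx=4,fy=4,interpolation=cv2.INTER_CUBIC)
cv2.imwrite('pics/a1.png',a);cv2.imwrite('pics/b1.png',b)
E
```

```text
knobs
[0.454  0.0674] [312.677  168.3701] [191.3622 211.1382]
[0.5693 0.0601] [286.045  185.0975] [233.2846 194.7762]
[0.6752 0.0769] [265.3001 206.8016] [262.6395 177.2042]
[ 0.4556 -0.076 ] [271.1237 153.1414] [227.2872 242.4791]
stack [ 0.6754 -0.0579]
pillar [ 0.5653 -0.0541]
teal [0.6422 0.1594]
scene black ((0.4569156765937805, 0.31222158670425415), (0.21712934970855713, 0.22070740163326263), 74.21871948242188) 4564.5
scene white ((0.4604959487915039, -0.29616573452949524), (0.2266715168952942, 0.222462996840477), 73.37996673583984) 1806.5
side black ((0.44707727432250977, 0.3044995069503784), (0.22802110016345978, 0.21791328489780426), 74.36412811279297) 3475.5
side white ((0.45539531111717224, -0.3043828010559082), (0.224768728017807, 0.22086231410503387), 72.83361053466797) 10167.0
```

View pics/a1.png

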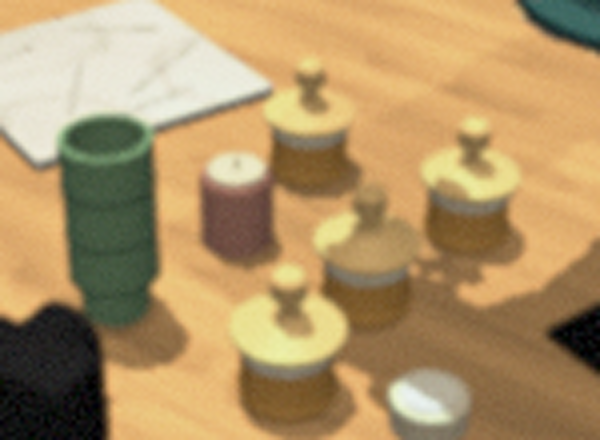

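View pics/b1.png

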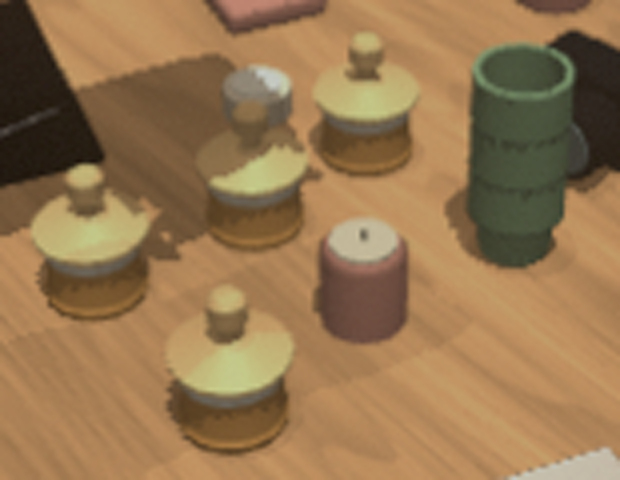

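```bash
python3 - <<'E'
from h import *
np.set_printoptions(precision=4,suppress=True)
C={n:get_calibration(n) for n in('scene','side','wrist')}
D={'K1':[(313.4,167.6),(190.9,209.9),(192,118),.079],'K2':[(287.4,185.4),(231.9,194.4),(300,125),.079],'K3':[(267.1,204.9),(260.9,176.6),(399,110),.079],'K4':[(272.4,153.4),(226.4,240.4),(202,239),.079],
'stack':[(221.4,169.6),(300.4,182.6),(404,247),.132],'pillar':[(195+238/4,135+168/4),(170+366/4,165+240/4),(290,214),.055],'teal':[(195+430/4,135+392/4),(170+257/4,165+88/4),(358,37),.024],}
for k,(a,b,w,z) in D.items():
    ob=list(zip(C,(a,b,w)))
    r=least_squares(lambda X:np.concatenate([proj(C[n],X)-p for n,p in ob]),[.55,0,.08])
    print(k,r.x,r.fun.round(1),*[plane(C[n],*p,z) for n,p in ob])
from scipy.spatial.transform import Rotation as R
print(plane(C['wrist'],470,190,.04),plane(C['wrist'],430,195,.04))
E
```

```text
K1 [0.4544 0.0679 0.0819] [-0.6 -0.   0.4  0.1 -0.3 -0.3] [0.4491 0.0667] [0.4557 0.0723] [0.454  0.0674]
K2 [0.5687 0.0608 0.0797] [-1.  -0.5  1.   0.1 -0.5 -0.7] [0.5683 0.0636] [0.5676 0.0635] [0.5693 0.0601]
K3 [0.6722 0.0774 0.0836] [-0.8 -0.2  0.7 -0.6 -0.5 -0.5] [0.6667 0.0755] [0.6735 0.082 ] [0.6752 0.0769]
K4 [ 0.4562 -0.0735  0.0823] [-0.7 -0.9  0.4  0.2 -0.2 -0.6] [ 0.4545 -0.0721] [ 0.458  -0.0693] [ 0.4556 -0.076 ]
stack [ 0.6772 -0.0594  0.1296] [ 0.  -0.1 -0.6  0.6  0.3  0.1] [ 0.6802 -0.0562] [ 0.6774 -0.061 ] [ 0.6754 -0.0579]
pillar [ 0.5651 -0.052   0.0568] [-1.   0.2 -1.  -0.1  0.1  0.1] [ 0.5603 -0.0526] [ 0.568 -0.052] [ 0.5653 -0.0527]
teal [0.6424 0.1602 0.0214] [-1.   0.3  0.1 -0.8 -0.6 -0.3] [0.6424 0.163 ] [0.6375 0.154 ] [0.6422 0.1594]
[ 0.8111 -0.0248] [ 0.7551 -0.0319]
```

servo_tool(commands=[0.2,-0.2,0,0,0,0,0.1,0.4,-0.4,0,0,0,0,0.1,0.6,-0.6,0,0,0,0,0.1,0.68,-0.705,0,0,0,0,0.1,0.68,-0.705,0,0,0,0,0.1])

```text
time_s: 0.57
eef_pos: [0.4528, 0.0692, 0.405]
orientation: [-2.219, -2.223, 0.0]
contact_force: [0.8, -0.9, 0.4]
opening: 0.0466
grip_force: 0.0
```

servo_tool(commands=[0,0,0.3,0,0,0,0.1,0,0,0.6,0,0,0,0.1,0,0,0.9,0,0,0,0.1,0,0,1,0,0,0,0.1,0,0,1,0,0,0,0.1])

```text
time_s: 0.98
eef_pos: [0.4545, 0.0674, 0.3024]
orientation: [-2.22, -2.219, 0.004]
contact_force: [-0.2, 0.1, 1.1]
opening: 0.0468
grip_force: 0.0
```

```bash
cat > chk.py <<'E'
import sys
from h import *
np.set_printoptions(precision=4,suppress=True)
name,x,y,z=sys.argv[1],*map(float,sys.argv[2:5])
s=observe();c=get_calibration('wrist');im=capture('wrist');cv2.imwrite(f'pics/{name}.png',im)
print(s['time_s'],s['eef_pos'],s['orientation'],s['contact_force'],s['opening'])
p=proj(c,[x,y,z]);print('pred',p,'px/mm x,y',proj(c,[x+.005,y,z])-p,proj(c,[x,y+.005,z])-p)
g=im.copy();cv2.circle(g,tuple(int(round(q)) for q in p),3,(0,0,255),1);cv2.imwrite(f'pics/{name}.png',g)
E
python3 chk.py w1 .4545 .068 .079
```

```text
0.9833 [0.4545 0.0674 0.3024] [-2.2201 -2.219   0.0045] [-0.2204  0.1077  1.0897] 0.046762439246947084
pred [259.2108 212.6463] px/mm x,y [6.4765 0.0103] [ 0.0044 -6.0544]
```

View pics/w1.png

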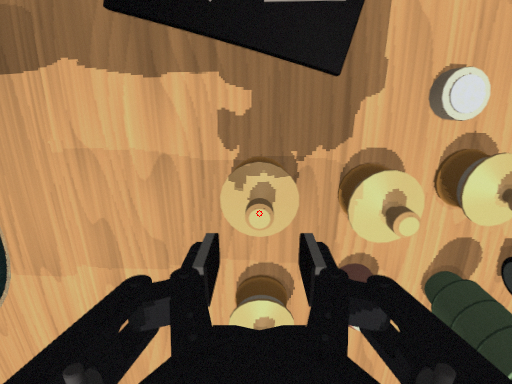

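The knob is at (260,216), which agrees with the prediction, and it sits centred between the fingers. Lowering, closing and lifting to weigh.

servo_tool(commands=[0,0,0.2,0,0,0,0.1,0,0,0.4,0,0,0,0.1,0,0,0.6,0,0,0,0.1,0,0,0.68,0,0,0,0.1,0,0,0.68,0,0,0,0.1])

```text
time_s: 1.45
eef_pos: [0.4548, 0.0677, 0.2363]
orientation: [-2.221, -2.221, 0.001]
contact_force: [-0.3, 0.1, -0.1]
opening: 0.0472
grip_force: 0.0
```

servo_tool(commands=[0,0,0,0,0,0,-0.5,0,0,0,0,0,0,-1,0,0,0,0,0,0,-1,0,0,0,0,0,0,-1,0,0,0,0,0,0,-1])

```text
time_s: 1.87
eef_pos: [0.4547, 0.068, 0.2379]
orientation: [2.221, 2.221, 0.001]
contact_force: [-3.7, 0.0, 5.7]
opening: 0.02
grip_force: 58.4
```

servo_tool(commands=[0,0,0,0,0,0,-1,0,0,0,0,0,0,-1,0,0,-0.05,0,0,0,-1,0,0,-0.15,0,0,0,-1,0,0,-0.2,0,0,0,-1])

```text
time_s: 2.28
eef_pos: [0.4546, 0.068, 0.2579]
orientation: [2.221, 2.221, 0.001]
contact_force: [1.1, 0.1, -8.0]
opening: 0.02
grip_force: 59.5
```

servo_tool(commands=[0,0,0,0,0,0,-1,0,0,0,0,0,0,-1,0,0,0,0,0,0,-1,0,0,0,0,0,0,-1,0,0,0,0,0,0,-1])

```text
time_s: 2.7
eef_pos: [0.4544, 0.068, 0.2564]
orientation: [-2.221, -2.221, 0.001]
contact_force: [0.1, -0.0, -8.9]
opening: 0.02
grip_force: 59.5
```

servo_tool(commands=[0,0,-0.15,0,0,0,-1,0,0,-0.35,0,0,0,-1,0,0,-0.6,0,0,0,-1,0,0,-0.85,0,0,0,-1,0.04,-0.01,-1,0,0,0,-1])

```text
time_s: 3.12
eef_pos: [0.4538, 0.0717, 0.3587]
orientation: [2.221, 2.22, 0.002]
contact_force: [0.6, 0.7, -8.0]
opening: 0.0202
grip_force: 60.5
```

servo_tool(commands=[0.12,-0.02,-0.1,0,0,0,-1,0.3,-0.05,-0.2,0,0,0,-1,0.52,-0.1,-0.2,0,0,0,-1,0.76,-0.15,-0.2,0,0,0,-1,1,-0.2,-0.2,0,0,0,-1])

```text
time_s: 3.53
eef_pos: [0.4331, 0.1729, 0.3766]
orientation: [-2.222, -2.221, 0.0]
contact_force: [-0.1, -0.2, -7.4]
opening: 0.0201
grip_force: 60.4
```

servo_tool(commands=[0.24,0,0,0,0,0,-1,0.46,-0.05,0,0,0,0,-1,0.66,-0.1,0,0,0,0,-1,0.84,-0.15,0,0,0,0,-1,1,-0.2,0,0,0,0,-1])

```text
time_s: 3.95
eef_pos: [0.4131, 0.2732, 0.3763]
orientation: [-2.221, -2.222, 0.001]
contact_force: [1.2, -0.2, -7.8]
opening: 0.02
grip_force: 60.3
```

servo_tool(commands=[0.24,0,0,0,0,0,-1,0.46,0,0,0,0,0,-1,0.66,0,0,0,0,0,-1,0.84,0,0,0,0,0,-1,0.96,0,0,0,0,0,-1])

```text
time_s: 4.37
eef_pos: [0.4133, 0.3695, 0.3762]
orientation: [-2.22, -2.222, 0.001]
contact_force: [0.6, -1.3, -8.2]
opening: 0.0201
grip_force: 60.4
```

servo_tool(commands=[0.08,0,0,0,0,0,-1,0.08,0,0,0,0,0,-1,0.08,0,0,0,0,0,-1,0.08,0,0,0,0,0,-1,0.08,0,0,0,0,0,-1])

```text
time_s: 4.78
eef_pos: [0.4136, 0.3752, 0.3768]
orientation: [2.222, 2.22, -0.0]
contact_force: [-0.7, 0.1, -7.8]
opening: 0.0198
grip_force: 60.3
```

servo_tool(commands=[0,0,0.2,0,0,0,-1,0,0,0.45,0,0,0,-1,0,0,0.7,0,0,0,-1,0,0,0.9,0,0,0,-1,0,0,1,0,0,0,-1])

```text
time_s: 5.2
eef_pos: [0.4131, 0.375, 0.2746]
orientation: [-2.222, -2.22, 0.004]
contact_force: [0.0, -0.1, -8.2]
opening: 0.0199
grip_force: 60.0
```

servo_tool(commands=[0,0,0.06,0,0,0,-1,0,0,0.12,0,0,0,-1,0,0,0.18,0,0,0,-1,0,0,0.24,0,0,0,-1,0,0,0.27,0,0,0,-1])

```text
time_s: 5.62
eef_pos: [0.4136, 0.376, 0.2494]
orientation: [2.221, 2.221, 0.0]
contact_force: [0.7, 0.4, -8.5]
opening: 0.0205
grip_force: 60.0
```

servo_tool(commands=[0,0,0,0,0,0,-1,0,0,0.01,0,0,0,-1,0,0,0.01,0,0,0,-1,0,0,0.01,0,0,0,-1,0,0,0.01,0,0,0,-1])

```text
time_s: 6.03
eef_pos: [0.4136, 0.376, 0.2489]
orientation: [2.221, 2.221, 0.001]
contact_force: [-0.0, 0.3, -7.6]
opening: 0.0202
grip_force: 60.1
```

servo_tool(commands=[0,0,0.01,0,0,0,-1,0,0,0.01,0,0,0,-1,0,0,0.015,0,0,0,-1,0,0,0.015,0,0,0,-1,0,0,0.015,0,0,0,-1])

```text
time_s: 6.45
eef_pos: [0.4135, 0.3761, 0.248]
orientation: [-2.221, -2.222, -0.002]
contact_force: [-4.3, -0.9, 7.1]
opening: 0.0202
grip_force: 62.1
```

servo_tool(commands=[0,0,0,0,0,0,-0.5,0,0,0,0,0,0,0,0,0,0,0,0,0,0.1,0,0,0,0,0,0,0.1,0,0,0,0,0,0,0.1])

```text
time_s: 6.87
eef_pos: [0.4137, 0.376, 0.2472]
orientation: [2.221, 2.221, 0.001]
contact_force: [-0.1, 1.1, -0.6]
opening: 0.0471
grip_force: 0.0
```

servo_tool(commands=[0,0,-0.15,0,0,0,0.1,0,0,-0.35,0,0,0,0.1,0,0,-0.6,0,0,0,0.1,0,0,-0.85,0,0,0,0.1,0,0,-1,0,0,0,0.1])

```text
time_s: 7.28
eef_pos: [0.4137, 0.3761, 0.3496]
orientation: [2.221, 2.221, 0.004]
contact_force: [0.3, 0.2, 0.6]
opening: 0.0472
grip_force: 0.0
```

servo_tool(commands=[-0.15,0.07,0,0,0,0,0.1,-0.35,0.17,0,0,0,0,0.1,-0.6,0.29,0,0,0,0,0.1,-0.8,0.4,0,0,0,0,0.1,-1,0.5,0,0,0,0,0.1])

```text
time_s: 7.7
eef_pos: [0.464, 0.2749, 0.3472]
orientation: [2.221, 2.221, 0.0]
contact_force: [-0.2, 0.1, -0.1]
opening: 0.047
grip_force: 0.0
```

servo_tool(commands=[-0.25,0.13,0,0,0,0,0.1,-0.5,0.25,0,0,0,0,0.1,-0.75,0.37,0,0,0,0,0.1,-1,0.5,0,0,0,0,0.1,-1,0.5,0,0,0,0,0.1])

```text
time_s: 8.12
eef_pos: [0.5154, 0.1727, 0.3471]
orientation: [2.224, 2.217, -0.0]
contact_force: [0.2, 0.4, 0.4]
opening: 0.0469
grip_force: 0.0
```

servo_tool(commands=[-0.25,0.12,0,0,0,0,0.1,-0.5,0.25,0,0,0,0,0.1,-0.75,0.37,0,0,0,0,0.1,-1,0.5,0,0,0,0,0.1,-1,0.5,0,0,0,0,0.1])

```text
time_s: 8.53
eef_pos: [0.5653, 0.0728, 0.3469]
orientation: [2.224, 2.217, -0.0]
contact_force: [0.3, -0.3, -1.6]
opening: 0.0472
grip_force: 0.0
```

servo_tool(commands=[-0.1,0,0.15,0,0,0,0.1,-0.15,0.05,0.3,0,0,0,0.1,-0.15,0.05,0.5,0,0,0,0.1,-0.15,0.05,0.5,0,0,0,0.1,-0.15,0.05,0.5,0,0,0,0.1])

```text
time_s: 8.95
eef_pos: [0.5681, 0.0614, 0.2969]
orientation: [-2.22, -2.221, 0.002]
contact_force: [-0.1, -0.4, -0.5]
opening: 0.0466
grip_force: 0.0
```

```bash
cat > tm.py <<'E'
# template check of stationary knobs in scene/side against the first pictures
from h import *
D={'K1':[(313,168),(191,210)],'K2':[(287,185),(232,194)],'K3':[(267,205),(261,177)],'K4':[(272,153),(226,240)]}
for i,n in enumerate(('scene','side')):
    im=capture(n);ref=cv2.imread(f'pics/{n}0.png');cv2.imwrite(f'pics/{n}_last.png',im)
    for k in D:
        u,v=D[k][i];t=ref[v-10:v+22,u-14:u+15]
        r=cv2.matchTemplate(im[v-40:v+52,u-44:u+45],t,cv2.TM_CCOEFF_NORMED)
        _,m,_,p=cv2.minMaxLoc(r);print(n,k,round(m,2),p[0]-30,p[1]-30)
E
python3 tm.py; python3 chk.py w2 .569 .061 .079
```

```text
scene K1 0.61 -26 18
scene K2 0.81 0 0
scene K3 0.95 0 0
scene K4 0.45 -19 13
side K1 0.78 2 0
side K2 0.73 0 0
side K3 0.98 0 0
side K4 0.98 0 0
9.05 [0.5686 0.0614 0.2982] [2.2204 2.2215 0.001 ] [-0.2611  0.4875 -0.1939] 0.047081464030298066
pred [258.2875 215.9841] px/mm x,y [6.5899 0.0038] [ 0.0032 -6.1355]
```

View pics/w2.png

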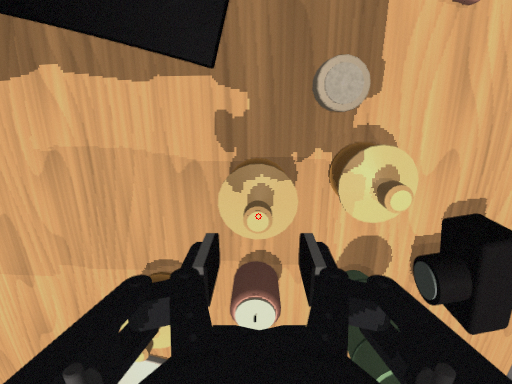

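Knob at (258,219), centred under the gripper; the others have not moved. Grasp and weigh.

servo_tool(commands=[0,0,0.2,0,0,0,0.1,0,0,0.4,0,0,0,0.1,0,0,0.6,0,0,0,0.1,0,0,0.6,0,0,0,0.1,0,0,0.6,0,0,0,0.1])

```text
time_s: 9.52
eef_pos: [0.5685, 0.0612, 0.2377]
orientation: [-2.221, -2.221, 0.001]
contact_force: [-0.1, 0.6, 0.7]
opening: 0.0472
grip_force: 0.0
```

servo_tool(commands=[0,0,0,0,0,0,-0.5,0,0,0,0,0,0,-1,0,0,0,0,0,0,-1,0,0,0,0,0,0,-1,0,0,0,0,0,0,-1])

```text
time_s: 9.93
eef_pos: [0.5686, 0.061, 0.2387]
orientation: [2.221, 2.221, 0.002]
contact_force: [-2.6, 1.1, 8.6]
opening: 0.02
grip_force: 58.3
```

servo_tool(commands=[0,0,0,0,0,0,-1,0,0,0,0,0,0,-1,0,0,-0.05,0,0,0,-1,0,0,-0.15,0,0,0,-1,0,0,-0.2,0,0,0,-1])

```text
time_s: 10.35
eef_pos: [0.5687, 0.061, 0.2587]
orientation: [2.221, 2.221, 0.001]
contact_force: [0.4, 0.6, -5.1]
opening: 0.0198
grip_force: 59.2
```

servo_tool(commands=[0,0,0,0,0,0,-1,0,0,0,0,0,0,-1,0,0,0,0,0,0,-1,0,0,0,0,0,0,-1,0,0,0,0,0,0,-1])

```text
time_s: 10.77
eef_pos: [0.5684, 0.061, 0.2569]
orientation: [-2.221, -2.221, 0.001]
contact_force: [0.8, -0.2, -6.1]
opening: 0.02
grip_force: 59.2
```

servo_tool(commands=[0,0,-0.15,0,0,0,-1,0,0,-0.35,0,0,0,-1,0,0,-0.6,0,0,0,-1,0,0,-0.85,0,0,0,-1,0,0,-1,0,0,0,-1])

```text
time_s: 11.18
eef_pos: [0.5686, 0.061, 0.3594]
orientation: [2.22, 2.221, 0.002]
contact_force: [0.5, -0.2, -6.4]
opening: 0.02
grip_force: 59.9
```

servo_tool(commands=[0,0,-0.1,0,0,0,-1,0,0,-0.15,0,0,0,-1,0,0,-0.2,0,0,0,-1,0,0,-0.2,0,0,0,-1,0,0,-0.2,0,0,0,-1])

```text
time_s: 11.6
eef_pos: [0.5685, 0.061, 0.3766]
orientation: [-2.221, -2.221, 0.001]
contact_force: [-0.6, 0.2, -5.4]
opening: 0.0202
grip_force: 59.8
```

servo_tool(commands=[0.08,0,0,0,0,0,-1,0.24,-0.05,0,0,0,0,-1,0.48,-0.1,0,0,0,0,-1,0.74,-0.15,0,0,0,0,-1,1,-0.2,0,0,0,0,-1])

```text
time_s: 12.02
eef_pos: [0.548, 0.1623, 0.3765]
orientation: [-2.222, -2.22, 0.001]
contact_force: [0.7, 0.9, -4.7]
opening: 0.0201
grip_force: 59.7
```

servo_tool(commands=[0.24,-0.05,0,0,0,0,-1,0.46,-0.1,0,0,0,0,-1,0.66,-0.15,0,0,0,0,-1,0.84,-0.2,0,0,0,0,-1,1,-0.28,0,0,0,0,-1])

```text
time_s: 12.43
eef_pos: [0.5201, 0.2627, 0.3764]
orientation: [-2.22, -2.222, 0.001]
contact_force: [1.0, -0.8, -5.8]
opening: 0.0197
grip_force: 59.7
```

servo_tool(commands=[0.2,0,0,0,0,0,-1,0.4,0,0,0,0,0,-1,0.6,0,0,0,0,0,-1,0.75,0,0,0,0,0,-1,0.85,0,0,0,0,0,-1])

```text
time_s: 12.85
eef_pos: [0.5201, 0.3478, 0.3765]
orientation: [-2.22, -2.222, 0.001]
contact_force: [0.4, -0.8, -5.6]
opening: 0.02
grip_force: 59.8
```

servo_tool(commands=[0,0,0.2,0,0,0,-1,0,0,0.45,0,0,0,-1,0,0,0.7,0,0,0,-1,0,0,0.9,0,0,0,-1,0,0,1,0,0,0,-1])

```text
time_s: 13.27
eef_pos: [0.5199, 0.3456, 0.2744]
orientation: [-2.221, -2.22, 0.005]
contact_force: [0.1, -0.7, -5.4]
opening: 0.0198
grip_force: 59.5
```

servo_tool(commands=[0,0,0.06,0,0,0,-1,0,0,0.12,0,0,0,-1,0,0,0.18,0,0,0,-1,0,0,0.23,0,0,0,-1,0,0,0.25,0,0,0,-1])

```text
time_s: 13.68
eef_pos: [0.5206, 0.346, 0.252]
orientation: [2.222, 2.221, 0.0]
contact_force: [-0.2, -0.3, -6.0]
opening: 0.0199
grip_force: 59.5
```

servo_tool(commands=[0,0,0.01,0,0,0,-1,0,0,0.02,0,0,0,-1,0,0,0.02,0,0,0,-1,0,0,0.02,0,0,0,-1,0,0,0.02,0,0,0,-1])

```text
time_s: 14.1
eef_pos: [0.5206, 0.346, 0.2504]
orientation: [2.221, 2.221, 0.001]
contact_force: [-0.0, -0.6, -5.6]
opening: 0.0203
grip_force: 59.5
```

servo_tool(commands=[0,0,0.01,0,0,0,-1,0,0,0.02,0,0,0,-1,0,0,0.025,0,0,0,-1,0,0,0.025,0,0,0,-1,0,0,0.025,0,0,0,-1])

```text
time_s: 14.52
eef_pos: [0.5204, 0.3461, 0.2487]
orientation: [2.221, 2.222, 0.002]
contact_force: [-4.1, -1.4, 8.0]
opening: 0.0199
grip_force: 61.5
```

servo_tool(commands=[0,0,0,0,0,0,-0.5,0,0,0,0,0,0,0,0,0,0,0,0,0,0.1,0,0,0,0,0,0,0.1,0,0,0,0,0,0,0.1])

```text
time_s: 14.93
eef_pos: [0.5206, 0.346, 0.2477]
orientation: [2.221, 2.221, 0.0]
contact_force: [-0.2, -0.2, 0.1]
opening: 0.0471
grip_force: 0.0
```

servo_tool(commands=[0,0,-0.15,0,0,0,0.1,0,0,-0.35,0,0,0,0.1,0,0,-0.6,0,0,0,0.1,0,0,-0.85,0,0,0,0.1,0,0,-1,0,0,0,0.1])

```text
time_s: 15.35
eef_pos: [0.5207, 0.3461, 0.3502]
orientation: [2.221, 2.221, 0.004]
contact_force: [-0.1, 0.1, -0.3]
opening: 0.0469
grip_force: 0.0
```

servo_tool(commands=[-0.15,0.07,0,0,0,0,0.1,-0.35,0.17,0,0,0,0,0.1,-0.6,0.29,0,0,0,0,0.1,-0.8,0.4,0,0,0,0,0.1,-1,0.5,0,0,0,0,0.1])

```text
time_s: 15.77
eef_pos: [0.5711, 0.2449, 0.3477]
orientation: [2.221, 2.221, 0.0]
contact_force: [0.9, 0.5, 0.2]
opening: 0.0471
grip_force: 0.0
```

servo_tool(commands=[-0.25,0.13,0,0,0,0,0.1,-0.5,0.25,0,0,0,0,0.1,-0.75,0.37,0,0,0,0,0.1,-1,0.5,0,0,0,0,0.1,-1,0.5,0,0,0,0,0.1])

```text
time_s: 16.18
eef_pos: [0.6224, 0.1422, 0.3474]
orientation: [2.224, 2.217, -0.0]
contact_force: [0.7, -0.3, -0.4]
opening: 0.0469
grip_force: 0.0
```

servo_tool(commands=[-0.25,0.2,0,0,0,0,0.1,-0.5,0.4,0.15,0,0,0,0.1,-0.69,0.52,0.3,0,0,0,0.1,-0.69,0.52,0.5,0,0,0,0.1,-0.69,0.52,0.5,0,0,0,0.1])

```text
time_s: 16.6
eef_pos: [0.6723, 0.0761, 0.2939]
orientation: [-2.221, -2.217, 0.005]
contact_force: [-0.6, 0.2, -1.0]
opening: 0.0471
grip_force: 0.0
```

```bash
python3 tm.py; python3 chk.py w3 .673 .077 .079
```

```text
scene K1 0.47 -5 -18
scene K2 0.68 -21 22
scene K3 0.67 -1 -1
scene K4 0.4 28 27
side K1 0.75 -17 5
side K2 0.75 28 -19
side K3 0.72 0 0
side K4 0.98 0 0
16.7 [0.6722 0.0774 0.2976] [-2.2205 -2.2208  0.0014] [-1.0579  0.0849 -0.0726] 0.04710679460050179
pred [259.516  216.2642] px/mm x,y [6.6088 0.0073] [ 0.0105 -6.1511]
```

View pics/w3.png

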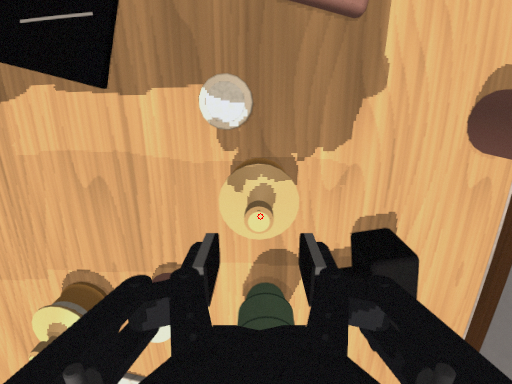

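Knob at (259,219), again centred.

servo_tool(commands=[0,0,0.2,0,0,0,0.1,0,0,0.4,0,0,0,0.1,0,0,0.6,0,0,0,0.1,0,0,0.6,0,0,0,0.1,0,0,0.6,0,0,0,0.1])

```text
time_s: 17.17
eef_pos: [0.6723, 0.0777, 0.2387]
orientation: [-2.22, -2.222, -0.0]
contact_force: [-0.2, -0.3, 0.9]
opening: 0.0469
grip_force: 0.0
```

servo_tool(commands=[0,0,0,0,0,0,-0.5,0,0,0,0,0,0,-1,0,0,0,0,0,0,-1,0,0,0,0,0,0,-1,0,0,0,0,0,0,-1])

```text
time_s: 17.58
eef_pos: [0.6728, 0.0771, 0.2395]
orientation: [2.22, 2.22, 0.003]
contact_force: [-2.5, 1.1, 9.0]
opening: 0.02
grip_force: 58.3
```

servo_tool(commands=[0,0,0,0,0,0,-1,0,0,0,0,0,0,-1,0,0,-0.05,0,0,0,-1,0,0,-0.15,0,0,0,-1,0,0,-0.2,0,0,0,-1])

```text
time_s: 18.0
eef_pos: [0.6727, 0.077, 0.2595]
orientation: [2.221, 2.221, 0.001]
contact_force: [-0.4, -0.5, -2.0]
opening: 0.0198
grip_force: 58.9
```

servo_tool(commands=[0,0,0,0,0,0,-1,0,0,0,0,0,0,-1,0,0,0,0,0,0,-1,0,0,0,0,0,0,-1,0,0,0,0,0,0,-1])

```text
time_s: 18.42
eef_pos: [0.6724, 0.077, 0.2573]
orientation: [-2.221, -2.221, 0.001]
contact_force: [0.3, -0.3, -3.5]
opening: 0.0201
grip_force: 58.9
```

servo_tool(commands=[0,0,-0.15,0,0,0,-1,0,0,-0.35,0,0,0,-1,0,0,-0.6,0,0,0,-1,0,0,-0.85,0,0,0,-1,0,0,-1,0,0,0,-1])

```text
time_s: 18.83
eef_pos: [0.6726, 0.077, 0.3601]
orientation: [2.221, 2.22, 0.002]
contact_force: [0.5, -0.3, -2.2]
opening: 0.0198
grip_force: 59.1
```

servo_tool(commands=[0,0,-0.2,0,0,0,-1,0,0,-0.4,0,0,0,-1,0,0,-0.5,0,0,0,-1,0,0,-0.5,0,0,0,-1,0,0,-0.5,0,0,0,-1])

```text
time_s: 19.25
eef_pos: [0.6726, 0.077, 0.4074]
orientation: [2.221, 2.221, 0.0]
contact_force: [0.2, 0.2, -2.7]
opening: 0.0197
grip_force: 59.1
```

servo_tool(commands=[-0.08,-0.08,0,0,0,0,-1,-0.24,-0.24,0,0,0,0,-1,-0.44,-0.44,0,0,0,0,-1,-0.67,-0.67,0,0,0,0,-1,-0.9,-0.9,0,0,0,0,-1])

```text
time_s: 19.67
eef_pos: [0.5813, -0.0135, 0.406]
orientation: [-2.219, -2.221, 0.002]
contact_force: [-0.3, -0.8, -2.2]
opening: 0.0202
grip_force: 59.2
```

servo_tool(commands=[-0.22,-0.2,0,0,0,0,-1,-0.42,-0.35,0,0,0,0,-1,-0.62,-0.5,0,0,0,0,-1,-0.82,-0.65,0,0,0,0,-1,-1,-0.8,0,0,0,0,-1])

```text
time_s: 20.08
eef_pos: [0.5013, -0.1138, 0.4064]
orientation: [-2.22, -2.22, 0.001]
contact_force: [0.1, -0.2, -2.3]
opening: 0.0201
grip_force: 59.2
```

servo_tool(commands=[-0.22,-0.05,0,0,0,0,-1,-0.42,-0.1,0,0,0,0,-1,-0.62,-0.12,0,0,0,0,-1,-0.82,-0.12,0,0,0,0,-1,-1,-0.12,0,0,0,0,-1])

```text
time_s: 20.5
eef_pos: [0.49, -0.214, 0.4065]
orientation: [-2.221, -2.22, 0.001]
contact_force: [-0.5, 0.4, -1.5]
opening: 0.02
grip_force: 59.3
```

servo_tool(commands=[-0.22,0,0,0,0,0,-1,-0.42,0,0,0,0,0,-1,-0.62,0,0,0,0,0,-1,-0.82,0,0,0,0,0,-1,-1,0,0,0,0,0,-1])

```text
time_s: 20.92
eef_pos: [0.4902, -0.3141, 0.4062]
orientation: [-2.22, -2.22, 0.0]
contact_force: [-0.0, -0.3, -2.6]
opening: 0.02
grip_force: 59.3
```

servo_tool(commands=[-0.2,0,0,0,0,0,-1,-0.35,0,0.1,0,0,0,-1,-0.45,0,0.2,0,0,0,-1,-0.5,0,0.3,0,0,0,-1,-0.5,0,0.4,0,0,0,-1])

```text
time_s: 21.33
eef_pos: [0.4903, -0.3635, 0.3654]
orientation: [-2.221, -2.219, 0.0]
contact_force: [-0.4, 0.4, -2.3]
opening: 0.0199
grip_force: 59.4
```

servo_tool(commands=[0,0,0.2,0,0,0,-1,0,0,0.45,0,0,0,-1,0,0,0.7,0,0,0,-1,0,0,0.9,0,0,0,-1,0,0,0.95,0,0,0,-1])

```text
time_s: 21.75
eef_pos: [0.4896, -0.3615, 0.2685]
orientation: [-2.217, -2.218, -0.0]
contact_force: [-0.8, 0.2, -1.8]
opening: 0.02
grip_force: 59.3
```

servo_tool(commands=[0,0,0.05,0,0,0,-1,0,0,0.1,0,0,0,-1,0,0,0.15,0,0,0,-1,0,0,0.18,0,0,0,-1,0,0,0.18,0,0,0,-1])

```text
time_s: 22.17
eef_pos: [0.4905, -0.363, 0.2545]
orientation: [2.221, 2.221, -0.0]
contact_force: [-0.4, -0.5, -4.0]
opening: 0.0199
grip_force: 59.3
```

```bash
python3 chk.py w4 .458 -.300 .01
```

```text
22.1667 [ 0.4905 -0.363   0.2545] [ 2.2214  2.2214 -0.    ] [-0.401  -0.5188 -3.9947] 0.019926271593818747
pred [216.3812 127.9156] px/mm x,y [ 6.4021 -0.0219] [-0.2803 -6.5794]
```

View pics/w4.png

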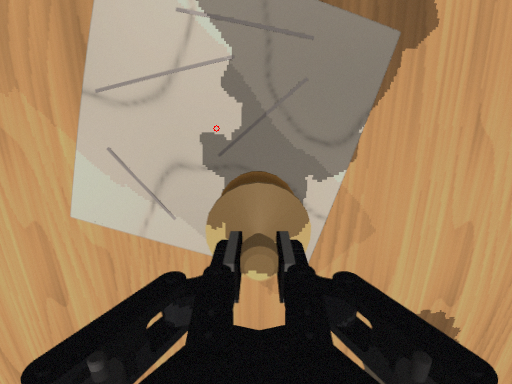

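```bash
python3 - <<'E'
from h import *
c=get_calibration('wrist')
L,Rr=plane(c,72,217,.01),plane(c,400,33,.01)
b=plane(c,205,250,.01);r=plane(c,340,190,.01)
A=np.array([b-L,-(r-Rr)]).T;t=np.linalg.solve(A,Rr-L);N=L+t[0]*(b-L)
print(L,Rr,N,'centre',(L+Rr)/2,np.linalg.norm(N-L),np.linalg.norm(N-Rr))
E
```

```text
[ 0.32481363 -0.37609971] [ 0.59360262 -0.23127912] [ 0.53578498 -0.43288791] centre [ 0.45920812 -0.30368941] 0.21848068506279347 0.20973550869985558
```

The held caddy is over the slab's lower right quadrant; the corners I can see confirm the slab centre at about (.459,-.304). Lowering the last few millimetres.

servo_tool(commands=[0,0,0.02,0,0,0,-1,0,0,0.03,0,0,0,-1,0,0,0.04,0,0,0,-1,0,0,0.05,0,0,0,-1,0,0,0.05,0,0,0,-1])

```text
time_s: 22.63
eef_pos: [0.4905, -0.3631, 0.2498]
orientation: [2.221, 2.221, -0.0]
contact_force: [0.0, -0.3, -1.9]
opening: 0.0199
grip_force: 59.6
```

servo_tool(commands=[0,0,0,0,0,0,-1,0,0,0.01,0,0,0,-1,0,0,0.01,0,0,0,-1,0,0,0.01,0,0,0,-1,0,0,0.01,0,0,0,-1])

```text
time_s: 23.05
eef_pos: [0.4904, -0.3631, 0.2496]
orientation: [2.221, 2.22, -0.001]
contact_force: [-3.9, 1.5, 9.7]
opening: 0.0197
grip_force: 60.9
```

servo_tool(commands=[0,0,0,0,0,0,-0.5,0,0,0,0,0,0,0,0,0,0,0,0,0,0.1,0,0,0,0,0,0,0.1,0,0,0,0,0,0,0.1])

```text
time_s: 23.47
eef_pos: [0.4906, -0.363, 0.2486]
orientation: [-2.221, -2.222, -0.0]
contact_force: [0.1, 0.0, 0.9]
opening: 0.0471
grip_force: 0.0
```

servo_tool(commands=[0,0,-0.15,0,0,0,0.1,0,0,-0.35,0,0,0,0.1,0,0,-0.6,0,0,0,0.1,0,0,-0.85,0,0,0,0.1,0,0,-1,0,0,0,0.1])

```text
time_s: 23.88
eef_pos: [0.4906, -0.3631, 0.3511]
orientation: [2.22, 2.22, 0.0]
contact_force: [0.7, -0.9, 0.6]
opening: 0.047
grip_force: 0.0
```

servo_tool(commands=[0.2,-0.05,0,0,0,0,0.1,0.4,-0.1,0,0,0,0,0.1,0.6,-0.15,0,0,0,0,0.1,0.8,-0.15,0,0,0,0,0.1,1,-0.15,0,0,0,0,0.1])

```text
time_s: 24.3
eef_pos: [0.4752, -0.2621, 0.3487]
orientation: [2.222, 2.221, 0.0]
contact_force: [0.6, 1.2, -0.2]
opening: 0.0466
grip_force: 0.0
```

servo_tool(commands=[0.2,-0.05,0,0,0,0,0.1,0.4,-0.1,0,0,0,0,0.1,0.6,-0.15,0,0,0,0,0.1,0.8,-0.15,0,0,0,0,0.1,1,-0.19,0,0,0,0,0.1])

```text
time_s: 24.72
eef_pos: [0.4565, -0.1621, 0.3487]
orientation: [2.221, 2.221, 0.0]
contact_force: [0.9, -0.3, -0.2]
opening: 0.0468
grip_force: 0.0
```

servo_tool(commands=[0.2,0,0,0,0,0,0.1,0.4,0,0.1,0,0,0,0.1,0.65,0,0.2,0,0,0,0.1,0.9,0,0.35,0,0,0,0.1,0.9,0,0.5,0,0,0,0.1])

```text
time_s: 25.13
eef_pos: [0.456, -0.07, 0.2984]
orientation: [-2.219, -2.224, -0.001]
contact_force: [0.3, -0.4, 0.7]
opening: 0.0469
grip_force: 0.0
```

```bash
python3 tm.py |grep K4; python3 chk.py w5 .456 -.074 .079
```

```text
scene K4 0.68 3 9
side K4 0.5 3 -15
25.2333 [ 0.4559 -0.0721  0.2973] [-2.2179 -2.2216  0.0018] [0.5805 0.1846 0.3248] 0.04695450125029727
pred [258.907 218.591] px/mm x,y [6.6025 0.0203] [ 0.0163 -6.1282]
```

View pics/w5.png

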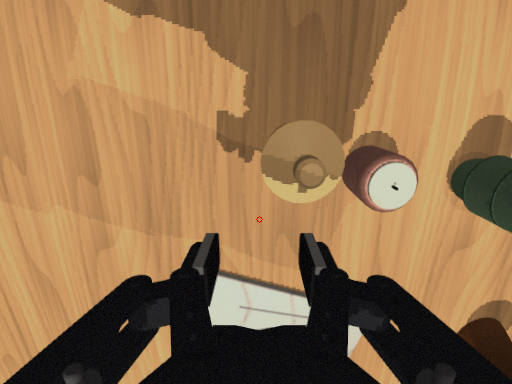

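The caddy was knocked; its knob is now at (310,171). Recomputing.

```bash
python3 - <<'E'
from h import *
c=get_calibration('wrist')
print(plane(c,310,172.5,.085),plane(c,310,170,.079),plane(c,303,161,.05),observe()['eef_pos'])
E
```

```text
[ 0.49232952 -0.0377493 ] [ 0.49339409 -0.03735428] [ 0.49283239 -0.03653342] [ 0.45631312 -0.07277425  0.2984237 ]
```

servo_tool(commands=[0.15,0.15,0,0,0,0,0.1,0.355,0.37,0,0,0,0,0.1,0.355,0.37,0,0,0,0,0.1,0.355,0.37,0,0,0,0,0.1,0.355,0.37,0,0,0,0,0.1])

```text
time_s: 25.7
eef_pos: [0.4936, -0.0381, 0.2992]
orientation: [2.221, 2.221, 0.0]
contact_force: [-0.2, -0.3, 0.3]
opening: 0.0469
grip_force: 0.0
```

servo_tool(commands=[0,0,0.2,0,0,0,0.1,0,0,0.4,0,0,0,0.1,0,0,0.6,0,0,0,0.1,0,0,0.6,0,0,0,0.1,0,0,0.6,0,0,0,0.1])

```text
time_s: 26.12
eef_pos: [0.493, -0.0381, 0.2388]
orientation: [-2.222, -2.219, 0.001]
contact_force: [0.3, 0.6, 1.1]
opening: 0.0468
grip_force: 0.0
```

servo_tool(commands=[0,0,0,0,0,0,-0.5,0,0,0,0,0,0,-1,0,0,0,0,0,0,-1,0,0,0,0,0,0,-1,0,0,0,0,0,0,-1])

```text
time_s: 26.53
eef_pos: [0.4938, -0.0376, 0.2397]
orientation: [2.22, 2.22, 0.001]
contact_force: [-1.9, -0.6, 9.1]
opening: 0.02
grip_force: 59.1
```

servo_tool(commands=[0,0,0,0,0,0,-1,0,0,0,0,0,0,-1,0,0,-0.05,0,0,0,-1,0,0,-0.15,0,0,0,-1,0,0,-0.2,0,0,0,-1])

```text
time_s: 26.95
eef_pos: [0.4936, -0.0375, 0.2598]
orientation: [2.221, 2.221, 0.001]
contact_force: [-0.4, 0.6, -2.0]
opening: 0.0203
grip_force: 59.0
```

servo_tool(commands=[0,0,0,0,0,0,-1,0,0,0,0,0,0,-1,0,0,0,0,0,0,-1,0,0,0,0,0,0,-1,0,0,0,0,0,0,-1])

```text
time_s: 27.37
eef_pos: [0.4934, -0.0375, 0.2583]
orientation: [-2.221, -2.221, 0.001]
contact_force: [-0.6, -0.1, -3.1]
opening: 0.0193
grip_force: 59.0
```

servo_tool(commands=[0,0,-0.15,0,0,0,-1,0,0,-0.35,0,0,0,-1,0,0,-0.6,0,0,0,-1,0,0,-0.85,0,0,0,-1,0,0,-1,0,0,0,-1])

```text
time_s: 27.78
eef_pos: [0.4936, -0.0375, 0.3608]
orientation: [2.22, 2.22, 0.001]
contact_force: [0.7, 1.0, -2.8]
opening: 0.0201
grip_force: 59.2
```

servo_tool(commands=[-0.08,-0.03,0,0,0,0,-1,-0.24,-0.1,0,0,0,0,-1,-0.46,-0.2,0,0,0,0,-1,-0.7,-0.35,0,0,0,0,-1,-0.95,-0.5,0,0,0,0,-1])

```text
time_s: 28.2
eef_pos: [0.4425, -0.1335, 0.3573]
orientation: [-2.219, -2.221, 0.001]
contact_force: [0.3, -0.8, -2.8]
opening: 0.02
grip_force: 59.3
```

servo_tool(commands=[-0.25,-0.08,0,0,0,0,-1,-0.5,-0.17,0,0,0,0,-1,-0.75,-0.17,0,0,0,0,-1,-0.95,-0.17,0,0,0,0,-1,-1,-0.17,0,0,0,0,-1])

```text
time_s: 28.62
eef_pos: [0.4259, -0.2353, 0.3573]
orientation: [-2.224, -2.218, 0.001]
contact_force: [-0.1, -0.2, -3.3]
opening: 0.02
grip_force: 59.3
```

servo_tool(commands=[-0.09,0,0.2,0,0,0,-1,-0.09,0,0.45,0,0,0,-1,-0.09,0,0.7,0,0,0,-1,-0.09,0,0.9,0,0,0,-1,-0.09,0,1,0,0,0,-1])

```text
time_s: 29.03
eef_pos: [0.4253, -0.2407, 0.2554]
orientation: [-2.218, -2.218, 0.001]
contact_force: [0.3, 0.2, -2.7]
opening: 0.0201
grip_force: 59.2
```

servo_tool(commands=[0,0,0.02,0,0,0,-1,0,0,0.04,0,0,0,-1,0,0,0.06,0,0,0,-1,0,0,0.07,0,0,0,-1,0,0,0.07,0,0,0,-1])

```text
time_s: 29.45
eef_pos: [0.4266, -0.2416, 0.252]
orientation: [2.221, 2.221, 0.0]
contact_force: [-0.0, 0.2, -3.3]
opening: 0.0202
grip_force: 59.2
```

servo_tool(commands=[0,0,0.01,0,0,0,-1,0,0,0.015,0,0,0,-1,0,0,0.02,0,0,0,-1,0,0,0.02,0,0,0,-1,0,0,0.02,0,0,0,-1])

```text
time_s: 29.87
eef_pos: [0.4265, -0.2416, 0.2499]
orientation: [2.221, 2.221, -0.0]
contact_force: [-1.4, 0.1, 2.5]
opening: 0.0201
grip_force: 60.0
```

servo_tool(commands=[0,0,0,0,0,0,-0.5,0,0,0,0,0,0,0,0,0,0,0,0,0,0.1,0,0,0,0,0,0,0.1,0,0,0,0,0,0,0.1])

```text
time_s: 30.28
eef_pos: [0.4266, -0.2415, 0.2497]
orientation: [2.221, 2.221, 0.0]
contact_force: [0.3, -0.4, -0.4]
opening: 0.0474
grip_force: 0.0
```

servo_tool(commands=[0,0,-0.15,0,0,0,0.1,0,0,-0.35,0,0,0,0.1,0,0,-0.6,0,0,0,0.1,0,0,-0.85,0,0,0,0.1,0,0,-1,0,0,0,0.1])

```text
time_s: 30.7
eef_pos: [0.4266, -0.2416, 0.352]
orientation: [2.22, 2.22, 0.0]
contact_force: [0.1, -0.6, -0.0]
opening: 0.0472
grip_force: 0.0
```

servo_tool(commands=[0.15,0.2,-0.1,0,0,0,1,0.3,0.4,-0.2,0,0,0,1,0.45,0.6,-0.35,0,0,0,1,0.6,0.8,-0.5,0,0,0,1,0.75,1,-0.5,0,0,0,1])

```text
time_s: 31.12
eef_pos: [0.5276, -0.1657, 0.4023]
orientation: [2.219, 2.219, 0.002]
contact_force: [0.4, -0.5, -0.4]
opening: 0.0855
grip_force: 0.0
```

servo_tool(commands=[0.15,0.2,0,0,0,0,1,0.3,0.4,0,0,0,0,1,0.45,0.6,0,0,0,0,1,0.6,0.8,0,0,0,0,1,0.75,1,0,0,0,0,1])

```text
time_s: 31.53
eef_pos: [0.6274, -0.0906, 0.3996]
orientation: [-2.221, -2.222, 0.0]
contact_force: [0.1, -0.3, 0.4]
opening: 0.0855
grip_force: 0.0
```

servo_tool(commands=[0.15,0.2,0,0,0,0,1,0.33,0.4,0,0,0,0,1,0.33,0.5,0,0,0,0,1,0.33,0.5,0.1,0,0,0,1,0.33,0.5,0.2,0,0,0,1])

```text
time_s: 31.95
eef_pos: [0.6773, -0.0581, 0.3791]
orientation: [2.22, 2.222, 0.0]
contact_force: [-0.4, -0.2, -1.0]
opening: 0.0853
grip_force: 0.0
```

```bash
python3 chk.py w6 .677 -.059 .132
```

```text
31.95 [ 0.6773 -0.0581  0.3791] [2.2203 2.2221 0.0004] [-0.3623 -0.2197 -0.9714] 0.08531974265919152
pred [257.641  203.8215] px/mm x,y [5.8263 0.0073] [ 0.0009 -5.5042]
```

View pics/w6.png

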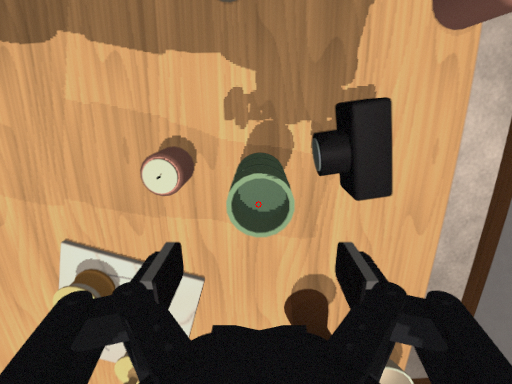

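Rim centre at (260,204), about 2 mm in +x from the prediction. Adjust, descend, grip the top cup and lift straight up.

servo_tool(commands=[-0.005,0.02,0.2,0,0,0,1,-0.005,0.02,0.4,0,0,0,1,-0.005,0.02,0.6,0,0,0,1,-0.005,0.02,0.8,0,0,0,1,-0.005,0.02,0.9,0,0,0,1])

```text
time_s: 32.42
eef_pos: [0.678, -0.059, 0.2876]
orientation: [-2.22, -2.22, 0.002]
contact_force: [0.3, 0.4, -0.1]
opening: 0.0853
grip_force: 0.0
```

servo_tool(commands=[0,0,0.1,0,0,0,1,0,0,0.17,0,0,0,1,0,0,0.17,0,0,0,0.8,0,0,0.17,0,0,0,0.6,0,0,0.17,0,0,0,0.4])

```text
time_s: 32.83
eef_pos: [0.6787, -0.0591, 0.2737]
orientation: [2.221, 2.221, 0.001]
contact_force: [-2.8, -0.2, 9.4]
opening: 0.0605
grip_force: 18.2
```

servo_tool(commands=[0,0,0,0,0,0,-0.2,0,0,0,0,0,0,-1,0,0,0,0,0,0,-1,0,0,0,0,0,0,-1,0,0,0,0,0,0,-1])

```text
time_s: 33.25
eef_pos: [0.6788, -0.059, 0.2741]
orientation: [2.22, 2.22, 0.002]
contact_force: [-2.0, -0.1, 6.5]
opening: 0.0593
grip_force: 65.2
```

servo_tool(commands=[0,0,-0.03,0,0,0,-1,0,0,-0.07,0,0,0,-1,0,0,-0.12,0,0,0,-1,0,0,-0.17,0,0,0,-1,0,0,-0.22,0,0,0,-1])

```text
time_s: 33.67
eef_pos: [0.6785, -0.059, 0.2953]
orientation: [2.221, 2.221, 0.0]
contact_force: [-1.0, -0.3, -0.9]
opening: 0.0588
grip_force: 64.6
```

servo_tool(commands=[0,0,-0.05,0,0,0,-1,0,0,-0.12,0,0,0,-1,0,0,-0.2,0,0,0,-1,0,0,-0.3,0,0,0,-1,0,0,-0.4,0,0,0,-1])

```text
time_s: 34.08
eef_pos: [0.6785, -0.059, 0.3358]
orientation: [2.221, 2.221, 0.0]
contact_force: [0.2, 0.4, -1.9]
opening: 0.0589
grip_force: 64.6
```

```bash
python3 - <<'E'
from h import *
s=capture('side')[120:250,200:380];w=capture('wrist')
o=np.hstack([cv2.resize(s,(415,300)),cv2.resize(w,(384,300))]);cv2.imwrite('pics/c1.png',o)
E
```

```text
(no output)
```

View pics/c1.png

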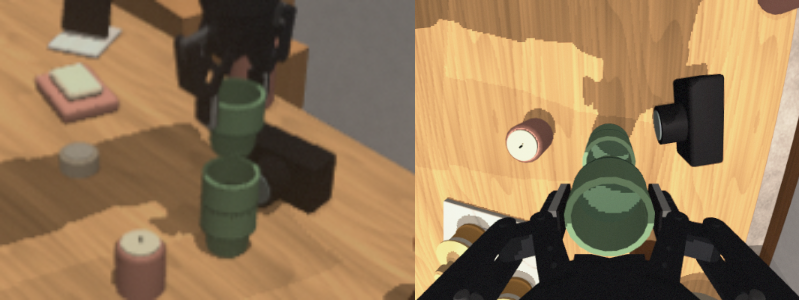

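The top cup alone is held upright, at (235,105) in the left half, and the lower two still stand. Carry it to the black slab.

servo_tool(commands=[0.05,-0.03,-0.15,0,0,0,-1,0.2,-0.12,-0.3,0,0,0,-1,0.4,-0.25,-0.35,0,0,0,-1,0.65,-0.42,-0.35,0,0,0,-1,0.9,-0.6,-0.35,0,0,0,-1])

```text
time_s: 34.6
eef_pos: [0.6176, 0.0322, 0.3704]
orientation: [2.222, 2.22, 0.001]
contact_force: [1.6, 0.6, -1.7]
opening: 0.0592
grip_force: 64.9
```

servo_tool(commands=[0.22,-0.15,0,0,0,0,-1,0.44,-0.3,0,0,0,0,-1,0.65,-0.42,0,0,0,0,-1,0.84,-0.53,0,0,0,0,-1,1,-0.65,0,0,0,0,-1])

```text
time_s: 35.02
eef_pos: [0.5522, 0.1327, 0.3702]
orientation: [2.22, 2.222, 0.001]
contact_force: [0.1, -0.3, -0.4]
opening: 0.0591
grip_force: 64.9
```

servo_tool(commands=[0.22,-0.15,0,0,0,0,-1,0.44,-0.3,0,0,0,0,-1,0.65,-0.42,0,0,0,0,-1,0.84,-0.53,0,0,0,0,-1,1,-0.63,0,0,0,0,-1])

```text
time_s: 35.43
eef_pos: [0.4889, 0.2326, 0.3703]
orientation: [2.22, 2.222, 0.001]
contact_force: [0.7, -0.4, -1.3]
opening: 0.0591
grip_force: 64.9
```

servo_tool(commands=[0.09,0,0.2,0,0,0,-1,0.09,0,0.4,0,0,0,-1,0.09,0,0.6,0,0,0,-1,0.09,0,0.8,0,0,0,-1,0.09,0,1,0,0,0,-1])

```text
time_s: 35.85
eef_pos: [0.4897, 0.2405, 0.2694]
orientation: [2.221, 2.222, 0.001]
contact_force: [-1.0, -0.6, -1.2]
opening: 0.0592
grip_force: 64.9
```

servo_tool(commands=[0,0,0.15,0,0,0,-1,0,0,0.3,0,0,0,-1,0,0,0.4,0,0,0,-1,0,0,0.45,0,0,0,-1,0,0,0.48,0,0,0,-1])

```text
time_s: 36.27
eef_pos: [0.49, 0.2403, 0.2215]
orientation: [-2.221, -2.222, 0.001]
contact_force: [0.2, 0.8, -1.2]
opening: 0.0593
grip_force: 64.9
```

servo_tool(commands=[0,0,0.01,0,0,0,-1,0,0,0.02,0,0,0,-1,0,0,0.03,0,0,0,-1,0,0,0.03,0,0,0,-1,0,0,0.03,0,0,0,-1])

```text
time_s: 36.68
eef_pos: [0.4906, 0.24, 0.219]
orientation: [2.221, 2.221, 0.001]
contact_force: [0.2, 0.6, -1.6]
opening: 0.0592
grip_force: 64.9
```

servo_tool(commands=[0,0,0.01,0,0,0,-1,0,0,0.02,0,0,0,-1,0,0,0.02,0,0,0,-1,0,0,0.02,0,0,0,-1,0,0,0.02,0,0,0,-1])

```text
time_s: 37.1
eef_pos: [0.4905, 0.24, 0.2167]
orientation: [-2.221, -2.221, 0.0]
contact_force: [0.1, -0.7, -1.2]
opening: 0.0594
grip_force: 64.9
```

servo_tool(commands=[0,0,0.005,0,0,0,-1,0,0,0.01,0,0,0,-1,0,0,0.01,0,0,0,-1,0,0,0.01,0,0,0,-1,0,0,0.01,0,0,0,-1])

```text
time_s: 37.52
eef_pos: [0.4905, 0.24, 0.2161]
orientation: [2.221, 2.221, 0.001]
contact_force: [-1.4, -0.9, 6.2]
opening: 0.0591
grip_force: 65.8
```

servo_tool(commands=[0,0,0,0,0,0,0.5,0,0,0,0,0,0,0.7,0,0,0,0,0,0,1,0,0,0,0,0,0,1,0,0,0,0,0,0,1])

```text
time_s: 37.93
eef_pos: [0.4905, 0.24, 0.2156]
orientation: [-2.221, -2.221, 0.0]
contact_force: [0.1, -0.3, 0.4]
opening: 0.0858
grip_force: 0.0
```

servo_tool(commands=[0,0,-0.15,0,0,0,1,0,0,-0.35,0,0,0,1,0,0,-0.6,0,0,0,1,0,0,-0.85,0,0,0,1,0,0,-1,0,0,0,1])

```text
time_s: 38.35
eef_pos: [0.4907, 0.2401, 0.3181]
orientation: [2.221, 2.221, 0.003]
contact_force: [1.1, 0.6, -0.3]
opening: 0.0859
grip_force: 0.0
```

servo_tool(commands=[-0.15,0.09,-0.1,0,0,0,1,-0.35,0.22,-0.2,0,0,0,1,-0.57,0.36,-0.25,0,0,0,1,-0.8,0.5,-0.25,0,0,0,1,-1,0.63,-0.25,0,0,0,1])

```text
time_s: 38.77
eef_pos: [0.5541, 0.1387, 0.3411]
orientation: [2.221, 2.221, 0.001]
contact_force: [0.3, 0.1, -0.7]
opening: 0.0857
grip_force: 0.0
```

servo_tool(commands=[-0.2,0.13,0,0,0,0,1,-0.4,0.26,0,0,0,0,1,-0.6,0.39,0,0,0,0,1,-0.8,0.52,0,0,0,0,1,-1,0.63,0,0,0,0,1])

```text
time_s: 39.18
eef_pos: [0.6172, 0.0389, 0.3405]
orientation: [-2.222, -2.221, 0.0]
contact_force: [-0.1, 0.8, 0.3]
opening: 0.0853
grip_force: 0.0
```

servo_tool(commands=[-0.2,0.13,0,0,0,0,1,-0.4,0.26,0,0,0,0,1,-0.6,0.39,0,0,0,0,1,-0.8,0.52,0,0,0,0,1,-0.99,0.63,0,0,0,0,1])

```text
time_s: 39.6
eef_pos: [0.6801, -0.0602, 0.3404]
orientation: [-2.222, -2.221, 0.0]
contact_force: [-0.1, 0.4, 1.0]
opening: 0.0853
grip_force: 0.0
```

servo_tool(commands=[0,0,0,0,0,0,1,0,0,0,0,0,0,1,0,0,0,0,0,0,1,0,0,0,0,0,0,1,0,0,0,0,0,0,1])

```text
time_s: 40.02
eef_pos: [0.6792, -0.0582, 0.3409]
orientation: [-2.22, -2.222, -0.0]
contact_force: [0.1, -0.7, 0.1]
opening: 0.0855
grip_force: 0.0
```

```bash
python3 chk.py w7 .679 -.059 .098; python3 - <<'E'
from h import *
w=cv2.imread('pics/w7.png');s=capture('side');cv2.imwrite('pics/c2.png',np.hstack([cv2.resize(s,(400,300)),w[80:380,60:460]]))
E
```

```text
40.0167 [ 0.6792 -0.0582  0.3409] [-2.2204 -2.2225 -0.0001] [ 0.0595 -0.7427  0.0987] 0.08553178828626364
pred [257.8939 205.4365] px/mm x,y [5.9303 0.0082] [ 0.0027 -5.592 ]
```

View pics/c2.png

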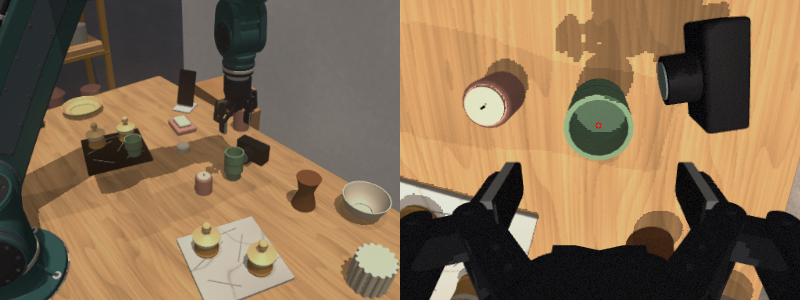

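Stack rim at crop (599,127), aligned with the prediction; the caddies and first cup stand properly on their slabs. Grip the middle cup.

servo_tool(commands=[0,0,0.2,0,0,0,1,0,0,0.4,0,0,0,1,0,0,0.6,0,0,0,1,0,0,0.8,0,0,0,1,0,0,0.85,0,0,0,1])

```text
time_s: 40.53
eef_pos: [0.6786, -0.0585, 0.2529]
orientation: [-2.219, -2.22, 0.003]
contact_force: [-0.3, 0.3, -0.5]
opening: 0.0853
grip_force: 0.0
```

servo_tool(commands=[0,0,0.1,0,0,0,1,0,0,0.16,0,0,0,1,0,0,0.16,0,0,0,0.8,0,0,0.16,0,0,0,0.6,0,0,0.16,0,0,0,0.4])

```text
time_s: 40.95
eef_pos: [0.6797, -0.059, 0.2406]
orientation: [2.221, 2.221, 0.001]
contact_force: [-2.0, 0.5, 3.0]
opening: 0.0602
grip_force: 7.6
```

servo_tool(commands=[0,0,0,0,0,0,-0.2,0,0,0,0,0,0,-1,0,0,0,0,0,0,-1,0,0,0,0,0,0,-1,0,0,0,0,0,0,-1])

```text
time_s: 41.37
eef_pos: [0.6797, -0.0591, 0.2409]
orientation: [2.221, 2.22, 0.001]
contact_force: [-1.8, 0.8, 6.3]
opening: 0.0591
grip_force: 64.7
```

servo_tool(commands=[0,0,-0.03,0,0,0,-1,0,0,-0.07,0,0,0,-1,0,0,-0.12,0,0,0,-1,0,0,-0.17,0,0,0,-1,0,0,-0.22,0,0,0,-1])

```text
time_s: 41.78
eef_pos: [0.6795, -0.059, 0.2624]
orientation: [2.221, 2.221, 0.0]
contact_force: [0.1, -0.3, -1.4]
opening: 0.059
grip_force: 64.5
```

servo_tool(commands=[0,0,-0.05,0,0,0,-1,0,0,-0.12,0,0,0,-1,0,0,-0.2,0,0,0,-1,0,0,-0.3,0,0,0,-1,0,0,-0.4,0,0,0,-1])

```text
time_s: 42.2
eef_pos: [0.6795, -0.059, 0.3028]
orientation: [2.221, 2.221, 0.0]
contact_force: [0.7, 0.0, -1.1]
opening: 0.0592
grip_force: 64.5
```

```bash
python3 - <<'E'
from h import *
# is the bottom cup still at rest? green at rim of cup_1 and nothing but wood/clear between it and held cup
im=capture('side');c=get_calibration('side');h=cv2.cvtColor(im,cv2.COLOR_BGR2HSV)
z0=observe()['eef_pos'][2]; print(z0)
for z in np.arange(.0,.2,.008):
    u,v=proj(c,[.679,-.0595,z]).round().astype(int);print(round(z,3),(u,v),h[v,u])
E
```

```text
0.3049464669482834
0.0 (np.int64(298), np.int64(226)) [38 67 72]
0.008 (np.int64(298), np.int64(224)) [38 67 69]
0.016 (np.int64(298), np.int64(221)) [41 63 85]
0.024 (np.int64(298), np.int64(219)) [42 70 84]
0.032 (np.int64(299), np.int64(216)) [42 68 86]
0.04 (np.int64(299), np.int64(213)) [ 46  67 115]
0.048 (np.int64(299), np.int64(211)) [39 67 61]
0.056 (np.int64(299), np.int64(208)) [39 74 69]
0.064 (np.int64(299), np.int64(206)) [41 71 68]
0.072 (np.int64(299), np.int64(203)) [39 74 69]
0.08 (np.int64(299), np.int64(200)) [39 69 70]
0.088 (np.int64(300), np.int64(197)) [40 66 70]
0.096 (np.int64(300), np.int64(195)) [41 63 69]
0.104 (np.int64(300), np.int64(192)) [41 66 66]
0.112 (np.int64(300), np.int64(189)) [45 67 84]
0.12 (np.int64(300), np.int64(186)) [45 67 84]
0.128 (np.int64(300), np.int64(184)) [43 71 83]
0.136 (np.int64(301), np.int64(181)) [44 65 82]
0.144 (np.int64(301), np.int64(178)) [ 48  66 101]
0.152 (np.int64(301), np.int64(175)) [41 63 69]
0.16 (np.int64(301), np.int64(172)) [41 69 70]
0.168 (np.int64(301), np.int64(169)) [42 68 68]
0.176 (np.int64(301), np.int64(166)) [26 70 77]
0.184 (np.int64(302), np.int64(163)) [  9 109  94]
0.192 (np.int64(302), np.int64(160)) [  8 108  92]
```

servo_tool(commands=[0.05,-0.04,-0.2,0,0,0,-1,0.2,-0.15,-0.4,0,0,0,-1,0.4,-0.33,-0.6,0,0,0,-1,0.62,-0.55,-0.67,0,0,0,-1,0.85,-0.75,-0.67,0,0,0,-1])

```text
time_s: 42.67
eef_pos: [0.6039, 0.0265, 0.3709]
orientation: [2.22, 2.219, 0.003]
contact_force: [0.4, 0.7, -1.9]
opening: 0.0586
grip_force: 65.0
```

servo_tool(commands=[0.22,-0.2,0,0,0,0,-1,0.42,-0.38,0,0,0,0,-1,0.6,-0.54,0,0,0,0,-1,0.75,-0.68,0,0,0,0,-1,0.9,-0.8,0,0,0,0,-1])

```text
time_s: 43.08
eef_pos: [0.5234, 0.1168, 0.3693]
orientation: [2.221, 2.222, 0.001]
contact_force: [0.3, 1.2, -1.3]
opening: 0.0591
grip_force: 65.0
```

servo_tool(commands=[0.2,-0.2,0,0,0,0,-1,0.4,-0.38,0,0,0,0,-1,0.58,-0.54,0,0,0,0,-1,0.74,-0.68,0,0,0,0,-1,0.88,-0.8,0,0,0,0,-1])

```text
time_s: 43.5
eef_pos: [0.4434, 0.2049, 0.3692]
orientation: [2.221, 2.222, 0.001]
contact_force: [0.1, 0.1, -1.9]
opening: 0.059
grip_force: 65.0
```

servo_tool(commands=[0.2,-0.18,0,0,0,0,-1,0.38,-0.34,0,0,0,0,-1,0.52,-0.48,0,0,0,0,-1,0.62,-0.57,0,0,0,0,-1,0.66,-0.6,0,0,0,0,-1])

```text
time_s: 43.92
eef_pos: [0.3833, 0.271, 0.3692]
orientation: [-2.22, -2.223, -0.001]
contact_force: [0.9, -0.2, -1.4]
opening: 0.059
grip_force: 65.0
```

servo_tool(commands=[0,0,0.2,0,0,0,-1,0,0,0.4,0,0,0,-1,0,0,0.6,0,0,0,-1,0,0,0.8,0,0,0,-1,0,0,1,0,0,0,-1])

```text
time_s: 44.33
eef_pos: [0.3849, 0.2697, 0.2681]
orientation: [2.221, 2.221, 0.001]
contact_force: [-0.3, 0.1, -0.5]
opening: 0.0588
grip_force: 65.1
```

servo_tool(commands=[0,0,0.15,0,0,0,-1,0,0,0.3,0,0,0,-1,0,0,0.4,0,0,0,-1,0,0,0.45,0,0,0,-1,0,0,0.48,0,0,0,-1])

```text
time_s: 44.75
eef_pos: [0.3848, 0.2697, 0.2204]
orientation: [-2.222, -2.221, 0.001]
contact_force: [-0.3, 0.6, -1.5]
opening: 0.0588
grip_force: 65.1
```

servo_tool(commands=[0,0,0.01,0,0,0,-1,0,0,0.01,0,0,0,-1,0,0,0.02,0,0,0,-1,0,0,0.02,0,0,0,-1,0,0,0.02,0,0,0,-1])

```text
time_s: 45.17
eef_pos: [0.3846, 0.27, 0.219]
orientation: [2.221, 2.221, 0.001]
contact_force: [0.7, -0.1, -1.0]
opening: 0.059
grip_force: 65.1
```

servo_tool(commands=[0,0,0.01,0,0,0,-1,0,0,0.015,0,0,0,-1,0,0,0.02,0,0,0,-1,0,0,0.02,0,0,0,-1,0,0,0.02,0,0,0,-1])

```text
time_s: 45.58
eef_pos: [0.3845, 0.27, 0.2169]
orientation: [2.221, 2.221, 0.0]
contact_force: [-1.2, -0.2, 5.3]
opening: 0.059
grip_force: 65.7
```

servo_tool(commands=[0,0,0.005,0,0,0,-1,0,0,0.01,0,0,0,-1,0,0,0.01,0,0,0,-1,0,0,0.01,0,0,0,-1,0,0,0.01,0,0,0,-1])

```text
time_s: 46.0
eef_pos: [0.3844, 0.2701, 0.2168]
orientation: [2.221, 2.221, 0.002]
contact_force: [-7.8, -2.4, 26.1]
opening: 0.0591
grip_force: 68.2
```

servo_tool(commands=[0,0,-0.01,0,0,0,-1,0,0,-0.01,0,0,0,0.5,0,0,-0.01,0,0,0,1,0,0,-0.01,0,0,0,1,0,0,-0.01,0,0,0,1])

```text
time_s: 46.42
eef_pos: [0.3845, 0.27, 0.2165]
orientation: [-2.221, -2.221, 0.0]
contact_force: [1.1, 0.8, -0.6]
opening: 0.0855
grip_force: 0.0
```

servo_tool(commands=[0,0,-0.15,0,0,0,1,0,0,-0.35,0,0,0,1,0,0,-0.6,0,0,0,1,0,0,-0.85,0,0,0,1,0,0,-1,0,0,0,1])

```text
time_s: 46.83
eef_pos: [0.3847, 0.2701, 0.3188]
orientation: [2.221, 2.221, 0.003]
contact_force: [0.3, 0.2, -0.9]
opening: 0.0853
grip_force: 0.0
```

servo_tool(commands=[-0.15,0.05,-0.2,0,0,0,1,-0.35,0.1,-0.4,0,0,0,1,-0.57,0.2,-0.6,0,0,0,1,-0.8,0.3,-0.7,0,0,0,1,-1,0.4,-0.8,0,0,0,1])

```text
time_s: 47.25
eef_pos: [0.4248, 0.1688, 0.3977]
orientation: [2.221, 2.221, 0.001]
contact_force: [1.4, 0.8, -0.1]
opening: 0.085
grip_force: 0.0
```

servo_tool(commands=[-0.2,0,0,0,0,0,1,-0.4,0,0,0,0,0,1,-0.6,0,0,0,0,0,1,-0.8,0,0,0,0,0,1,-0.8,0,0,0,0,0,1])

```text
time_s: 47.67
eef_pos: [0.4245, 0.0878, 0.3966]
orientation: [2.224, 2.219, -0.001]
contact_force: [-0.3, -0.3, -0.0]
opening: 0.0858
grip_force: 0.0
```

```bash
python3 - <<'E'
from h import *
print(observe()['eef_pos'],observe()['contact_force'])
s=capture('scene')[110:310,150:470];t=capture('side');w=capture('wrist')
o=np.vstack([cv2.resize(s,(480,300)),cv2.resize(w,(480,300))]);cv2.imwrite('pics/end.png',np.hstack([o,cv2.resize(t[100:384,80:400],(320,600))]))
E
```

```text
[0.42451683 0.08779751 0.39659165] [-0.25253134 -0.32441602 -0.01840889]
```

View pics/end.png

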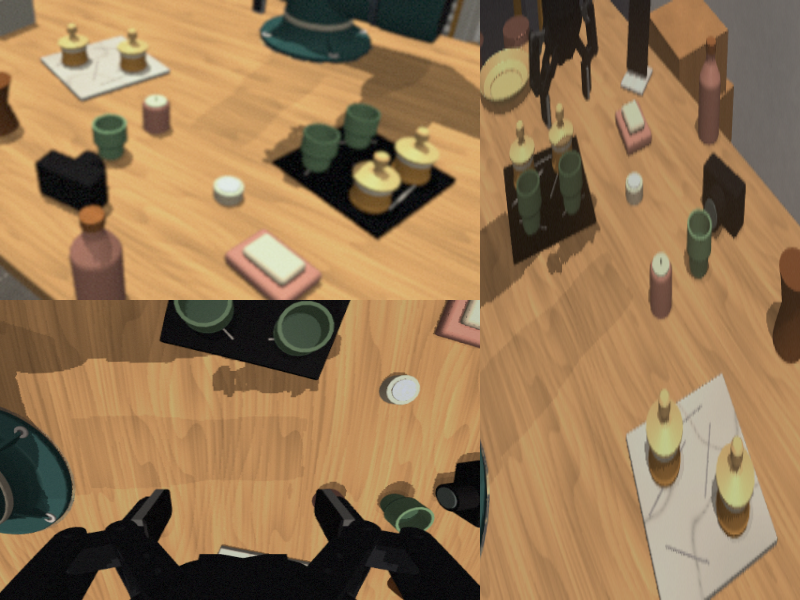

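The final view shows two caddies and both cups upright on the black slab and two caddies on the white slab. The bottom cup stands in place near (110,135), and the other wares look undisturbed.

```bash
python3 -c "
from bench import hand_in; print(hand_in())"
```

```text
the job is handed in; nothing more can be done
None
```

I handed the job in at about 48 s: the two filled caddies and both upper cups stand on the black slab, the two empty caddies (one was knocked mid-run and re-found) are on the white slab, the bottom cup is still in place, and no verdict came back.

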